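# Run the fingertips along a row of vial stoppers to seat them

### The job

Starting at the red stopper, run the fingertips along the curved row of five vial stoppers to the blue one, lightly pressing each fully home in turn, and keep the fingertips low over the row all the way, never more than about 4 cm above the stoppers until the blue one is in. Only press: do not pinch, pull or lift anything, do not shift the block, and leave the bottle, the beaker and the spare stopper where they stand. Finish with the hand clear of everything.

Things in the scene. Friction and masses are not known exactly. Their poses are not given: they have to be found in the camera images.
- block: Yellow metal vial block, loose, about 1.4 kg, 165 (x) x 66 (y) x 36 mm high, turned any way round. Origin: centre of its underside. Five amber vials (19 mm across, rims 50 mm above the bench) stand in it in a curved row 33 mm apart, red end first, at x,y = -61,-10; -32,5; 0,10.5; 32,5; 61,-10 mm in its frame, each with a domed push-in stopper. Three black dots on top are empty wells.
- block_red_end (a point): Middle of the block's top edge at the red-stopper end (-x end), 36 mm above the bench.
- block_blue_end (a point): Middle of the block's top edge at the blue-stopper end (+x end), 36 mm above the bench.
- stopper1 (a joint): First stopper of the row (red): how far it has been pushed in, m. It starts between 0 and 0.003 (standing 6 to 9 mm proud, its white shank showing), is fully home at 0.009 (hard stop, flange on the glass rim); negative means drawn out. It moves straight down against about 3 N of friction and stays where it is left.
- stopper1_top (a point): Top centre of the first stopper (red), a low dome 21 mm across and 8 mm high, nearly flat over the middle 10 mm; 58 mm above the bench when home, 61 to 67 mm while proud.
- stopper2 (a joint): Second stopper of the row (grey): how far it has been pushed in, m. It starts between 0 and 0.003 (standing 6 to 9 mm proud, its white shank showing), is fully home at 0.009 (hard stop, flange on the glass rim); negative means drawn out. It moves straight down against about 3 N of friction and stays where it is left.
- stopper2_top (a point): Top centre of the second stopper (grey), a low dome 21 mm across and 8 mm high, nearly flat over the middle 10 mm; 58 mm above the bench when home, 61 to 67 mm while proud.
- stopper3 (a joint): Third stopper of the row (grey): how far it has been pushed in, m. It starts between 0 and 0.003 (standing 6 to 9 mm proud, its white shank showing), is fully home at 0.009 (hard stop, flange on the glass rim); negative means drawn out. It moves straight down against about 3 N of friction and stays where it is left.
- stopper3_top (a point): Top centre of the third stopper (grey), a low dome 21 mm across and 8 mm high, nearly flat over the middle 10 mm; 58 mm above the bench when home, 61 to 67 mm while proud.
- stopper4 (a joint): Fourth stopper of the row (grey): how far it has been pushed in, m. It starts between 0 and 0.003 (standing 6 to 9 mm proud, its white shank showing), is fully home at 0.009 (hard stop, flange on the glass rim); negative means drawn out. It moves straight down against about 3 N of friction and stays where it is left.
- stopper4_top (a point): Top centre of the fourth stopper (grey), a low dome 21 mm across and 8 mm high, nearly flat over the middle 10 mm; 58 mm above the bench when home, 61 to 67 mm while proud.
- stopper5 (a joint): Fifth stopper of the row (blue): how far it has been pushed in, m. It starts between 0 and 0.003 (standing 6 to 9 mm proud, its white shank showing), is fully home at 0.009 (hard stop, flange on the glass rim); negative means drawn out. It moves straight down against about 3 N of friction and stays where it is left.
- stopper5_top (a point): Top centre of the fifth stopper (blue), a low dome 21 mm across and 8 mm high, nearly flat over the middle 10 mm; 58 mm above the bench when home, 61 to 67 mm while proud.
- reagent: Bystander: small capped reagent bottle, 48 mm across, 85 mm high, loose. Origin: centre of its underside.
- spare: Bystander: spare red stopper standing loose on the bench beside the block, 21 mm across, 21 mm high. Origin: centre of its underside. Not one of the five in the row.
- beaker: Bystander: small glass beaker, rim 54 mm across, 60 mm high, loose. Origin: centre of its underside.
Mind the look-alikes: they are no part of the job. What is meant by the block is not turquoise, and is the smaller of those in its own colour.

How it is judged:
On the way, in this order (a step that is already met when the one before it is completed fails the run):
1. stopper 1 (red) is pressed home (value of joint stopper1 above 0.0065 m), for 0.1 s.
2. stopper 2 (grey) is pressed home (value of joint stopper2 above 0.0065 m), for 0.1 s.
3. stopper 3 (grey) is pressed home (value of joint stopper3 above 0.0065 m), for 0.1 s.
4. stopper 4 (grey) is pressed home (value of joint stopper4 above 0.0065 m), for 0.1 s.
5. stopper 5 (blue) is pressed home (value of joint stopper5 above 0.0065 m), for 0.1 s.
At the end, for the whole second after the job is handed in: All five stoppers home (within 2.5 mm of the stop), pressed in order from red to blue; the block flat on the bench, at rest, both ends within 15 mm of where they were; the bottle, beaker and spare stopper within 20 mm of where they stood; the hand clear (value of joint each of stopper1, stopper2, stopper3, stopper4, stopper5 above 0.0065 m and height (world z) of block below 0.004 m and angle between block's own z axis and vertical below 0.05 rad and linear speed of block below 0.01 m/s and distance of each of block_red_end, block_blue_end from where it was at the start of the episode below 0.015 m and distance of each of reagent, spare, beaker from where it was at the start of the episode below 0.02 m); the robot touches nothing.
It fails at once if the block is shifted (an end moves over 15 mm), lifted or tipped (distance of any of block_red_end, block_blue_end from where it was at the start of the episode above 0.015 m or height (world z) of block above 0.006 m or angle between block's own z axis and vertical above 0.1 rad).
It fails at once if a stopper is drawn out (over 4 mm above its built height) (value of joint any of stopper1, stopper2, stopper3, stopper4, stopper5 below -0.004 m).
It fails at once if the bottle, beaker or spare stopper is moved over 20 mm or lifted (distance of any of reagent, spare, beaker from where it was at the start of the episode above 0.02 m).
It fails at once if the block, vials or stoppers are pressed harder than 40 N (contact force between the arm and block above 40 N).
It fails at once if between the first and last stopper the fingertips rise more than about 5 cm above the stoppers (value of joint stopper1 above 0.0065 m and value of joint stopper5 below 0.0065 m and z of the grasp point in the frame of block above 0.135 m).
It also fails if it takes over 51 s, if anything falls off the work surface, if the arm or the gripper's body presses on something with over 40 N, if the wrist force passes 120 N, or if a joint passes its speed limit or range.

### The arm

A 6-joint arm with a two-finger parallel gripper is mounted at the origin on the work surface. World frame = base frame: x ahead of the robot, y to its left, z up, the work surface at z = 0. Lengths are in m, angles in rad, forces in N, time in s.
With the tool pointing down it reaches from about 0.375 to 0.9 m from the base axis. Payload 3.1 kg.
Tool frame: the origin (TCP) lies at the very end of the fingers, on their centre line; the grasp point (between the pads) lies manip.grip_point_offset behind it (manip.grip_point_offset is the distance from the TCP to the grasp point, in m); z points along the fingers, y is the line along which they close (so a half turn about z gives the same grasp; the last joint's range is limited). The gripper opens to 87 mm and grips with 3 to 60 N. Pads are 19 mm wide; open, the fingers measure 117 mm over their backs; the gripper's body (75 mm by 190 mm) begins 51 mm behind the grasp point.
Start: joints at [-1.284, 0.527, 1.433, -0, 1.181, -0.178], TCP at [0.28, -0.559, 0.223] pointing down, gripper open.
Joint ranges: [-3.08, 3.08], [-0.75, 2.2], [0.22, 2.44], [-1.43, 4.57], [0, 2.65], [-2.85, 2.85]. Speed limits (rad/s): [2.79, 2.79, 3.14, 3.14, 3.14, 3.14].

### API

Orientations are given as a 3x3 rotation matrix whose columns are the frame's x, y, z axes.
In Python, from cell import manip, viewer gives the robot as it stands. The module is installed in compiled form; this text tells all that it offers.
- The arm moves only by the shell command python3 -m inch 'ROWS' [OPENING]. ROWS is JSON, a list of rows, each a list of 4 numbers: the shift along the tool's x, y, z in m, then the turn about the tool's z in rad. In form: [[dx, dy, dz, turn], ...]. A call has 1 to 12 rows; each row shifts and turns the commanded pose from where the row before left it, along the tool's axes as they then stand; what a row does not reach is not made up. A row lasts 1/8 s, in which the tool goes at most 62.5 mm and 10.7 degrees, less where a joint would pass 70% of its speed; a pose out of reach is approached as far as the arm can. A call with a gripper value outside its range is refused whole. OPENING is the finger opening in m, from 0 to 0.087, set as the call begins (- or left out, the last holds). The fingers move at their own pace and stop on an object; the grip force is fixed at half the most. Time passes only in rows, so rows that do not move let the fingers close. It gives the time, the measured TCP pose, the force, the opening and the grip force at its end, in the units of the state.
- manip.sense(): the state, without advancing time (a new reading comes with each control period).
- viewer.snapshot(name): name is "scene" or "top" or "wrist"; returns a dict with "img" (420x560x3 uint8, red, green, blue), "vertical_fov" (degrees; the focal length in pixels is half the picture's height over the tangent of half this angle, whatever the lens; pixels are square), "cx", "cy" (the principal point, pixels), "world_from_camera" (4x4, takes a point from camera to world coordinates); the wrist camera has in their place "hand_eye" (4x4, takes a point from camera to tool coordinates, whose origin is the TCP and whose axes are the flange's). Camera axes: x right, y down, z forward; pixel columns grow to the right and rows downward; lengths in m; the calibration is good to about 2 mm. A picture is of the moment at which its call begins: read the wrist's pose just before it. There is no depth.
- manip.sign_off(): hands the job in; it is judged then, once.
The state is a dict: "t": time; "q": joint angles; "dq": joint speeds; "effort": joint torques, N m; "position": TCP position; "orientation": TCP orientation; "contact_force": force on the tool from outside, world axes, zero at the start; "moment": the same for the moment, N m; "gripper_width": opening from 0.0 (shut) to 1.0 (fully open); "gripper_force": force on a finger pad.
Only numpy, scipy, OpenCV 4.12 (cv2) and the standard library are available. Lean on these libraries where they do the work, as an engineer would, in place of code of your own. Each camera call takes 0.05 s, during which the arm holds its last target. There are 200 camera calls.

## Working session

There is one attempt and no reset: what is moved stays moved. The work goes in short steps, Python scripts to look and compute and a shell command to move; the robot and the scene stay as the last step left them, time stands still between calls to the robot, and variables do not carry over. Pictures are saved under pics/ and viewed, at most 10 in all, crops included, and the job is handed in when it is done.

```bash
mkdir -p pics
python3 - <<'E'
from cell import manip, viewer
import cv2
s=manip.sense();print({k:s[k] for k in('t','position','orientation','contact_force','gripper_width')},manip.grip_point_offset)
for n in('scene','top'):
    d=viewer.snapshot(n);cv2.imwrite(f'pics/{n}.png',d['img'][:,:,::-1]);print(n,d['vertical_fov'],d['cx'],d['cy'],d['world_from_camera'])
E
```

```text
{'t': 0.0, 'position': array([ 0.27996492, -0.55798593,  0.22158355]), 'orientation': array([[ 8.93893267e-01,  4.48279408e-01, -6.31593468e-04],
       [ 4.48279725e-01, -8.93891060e-01,  2.01531484e-03],
       [ 3.38848389e-04, -2.08460691e-03, -9.99997770e-01]]), 'contact_force': array([-0.48458641,  0.18041194,  0.21667775]), 'gripper_width': 0.9960800126332434} 0.0187
scene 57.43033588248901 272.7584290978193 208.35545380357362 [[ 0.62141179  0.49585665 -0.60660825  0.94304411]
 [ 0.78338113 -0.38067721  0.49132359 -0.29776781]
 [ 0.01270414 -0.78051973 -0.62500205  0.47628996]
 [ 0.          0.          0.          1.        ]]
top 43.17512042073414 279.6007294820149 202.37653174033753 [[-0.02363477 -0.99908491  0.03564758  0.47392592]
 [-0.99971763  0.02353188 -0.00330326  0.02658727]
 [ 0.00246138 -0.03571559 -0.99935896  1.00120666]
 [ 0.          0.          0.          1.        ]]
```

View pics/scene.png

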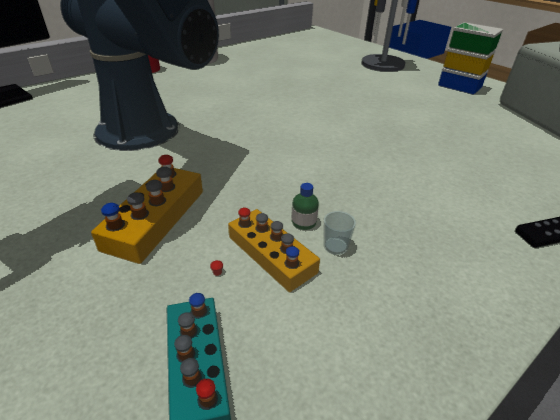

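View pics/top.png

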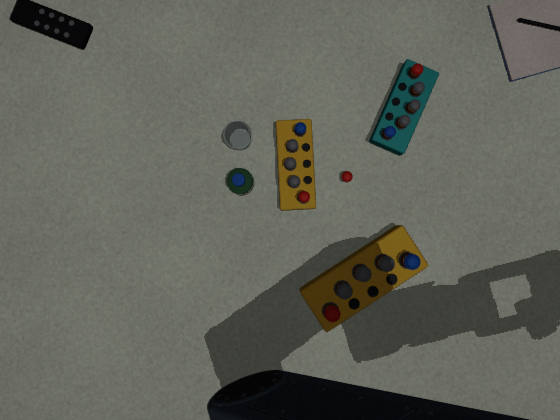

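Three blocks could be taken for the target: the small yellow one at top-view (296,165), the large yellow one at (364,278) and the turquoise one at (405,107). I choose the small yellow one, which has red at (304,197), greys at (294,182), (290,163) and (292,146), and blue at (300,129). The spare stopper is at (346,177), the bottle at (239,181) and the beaker at (237,136). Next I measure and take one close crop.

```bash
cat > h.py <<'E'
import numpy as np, cv2
from cell import manip, viewer
def ray(d,uv,T=None):
    f=210/np.tan(np.radians(d['vertical_fov']/2)); T=d['world_from_camera'] if T is None else T
    v=np.array([(uv[0]-d['cx'])/f,(uv[1]-d['cy'])/f,1.]); return T[:3,3],T[:3,:3]@v
def plane(d,uv,z,T=None):
    o,v=ray(d,uv,T); return o+v*(z-o[2])/v[2]
LOC=np.array([[-61,-10],[-32,5],[0,10.5],[32,5],[61,-10]])/1000
def fit(P):  # 2D rigid fit of the row -> R,t
    a,b=LOC-LOC.mean(0),P-P.mean(0); U,_,V=np.linalg.svd(a.T@b)
    D=np.diag([1,np.linalg.det(V.T@U.T)]); R=V.T@D@U.T; return R,P.mean(0)-R@LOC.mean(0)
E
python3 - <<'E'
from h import *
d=viewer.snapshot('top');im=d['img'][:,:,::-1].copy()
hsv=cv2.cvtColor(im,cv2.COLOR_BGR2HSV);H,S,V=[hsv[:,:,i].astype(int) for i in range(3)]
roi=np.zeros(H.shape,bool);roi[110:215,270:322]=1
masks={'red':((H<6)|(H>172))&(S>130),'blue':(H>100)&(H<130)&(S>110),'grey':(S<90)&(V>40)&(V<130)}
pts=[]
for n,m in masks.items():
    c=cv2.connectedComponentsWithStats((m&roi).astype(np.uint8))
    for st,ce in zip(c[2][1:],c[3][1:]):
        if 40<st[4]<250: print(n,st,ce.round(1)); pts.append((n,ce))
Y=((H>12)&(H<32)&(S>120)&roi).astype(np.uint8)
cs=max(cv2.findContours(Y,0,2)[0],key=cv2.contourArea);r=cv2.minAreaRect(cs);print('block',r)
print('corners z=.036',[plane(d,p,.036)[:2].round(4) for p in cv2.boxPoints(r)])
for n,p in pts: print(n,plane(d,p,.062).round(4))
for n,p,z in(('spare',(346,177),.02),('bottle',(239,181),.085),('beaker',(237,136),.03)):print(n,plane(d,p,z).round(3))
cv2.imwrite('pics/crop.png',cv2.resize(im[100:220,210:370],None,fx=4,fy=4,interpolation=2))
E
```

```text
red [298 191  12  12 105] [303.3 196.5]
blue [295 123  11  11 101] [300.  127.8]
grey [287 139  11  11  94] [292.2 144.3]
grey [285 157  11  13 101] [290.1 162.7]
grey [289 175  11  13 107] [294. 181.]
block ((295.3167419433594, 164.1760711669922), (89.70263671875, 35.85032272338867), 87.0643310546875)
corners z=.036 [array([0.6588, 0.028 ]), array([ 0.6607, -0.0375]), array([ 0.4965, -0.0417]), array([0.4947, 0.0235])]
red [ 0.5169 -0.0187  0.062 ]
blue [ 0.6393 -0.016   0.062 ]
grey [ 0.6102 -0.0013  0.062 ]
grey [0.5775 0.0031 0.062 ]
grey [ 0.5447 -0.003   0.062 ]
spare [ 0.553 -0.101  0.02 ]
bottle [0.545 0.093 0.085]
beaker [0.633 0.099 0.03 ]
```

View pics/crop.png

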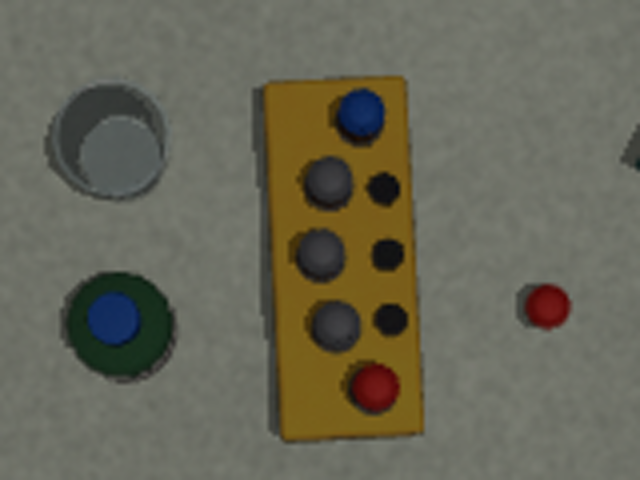

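The crop confirms the small yellow block: red at the robot end, blue at the far end, three black wells on the −y side, and measured 164 x 65 mm against the given 165 x 66. The bottle, beaker and spare stopper are well aside. I travel high with the fingers closed, then turn.

```bash
python3 -m inch '[[0.045,-0.0375,0,0],[0.045,-0.0375,0,0],[0.045,-0.0375,0,0],[0.045,-0.0375,0,0],[0.045,-0.0375,0,0],[0.045,-0.0375,0,0],[0.045,-0.0375,0,0],[0.045,-0.0375,0,0],[0.045,-0.0375,0,0],[0.045,-0.0375,0,0]]' 0
python3 -m inch '[[0,0,0,0.15],[0,0,0,0.15],[0,0,0,0.14],[0,0,0,0]]'
python3 - <<'E'
from h import *
s=manip.sense();T=np.eye(4);T[:3,:3]=s['orientation'];T[:3,3]=s['position'];print(T.round(4),s['q'].round(2),s['contact_force'])
d=viewer.snapshot('wrist');print(d['hand_eye'].round(3));cv2.imwrite('pics/w1.png',d['img'][:,:,::-1])
P=np.array([[.5169,-.0187],[.5447,-.003],[.5775,.0031],[.6102,-.0013],[.6393,-.016]])
R,t=fit(P);print(t,np.degrees(np.arctan2(R[1,0],R[0,0])),(LOC@R.T+t).round(4),(LOC@R.T+t-P).round(4))
E
```

```text
t: 1.4
position: [0.5148, -0.0199, 0.2225]
orientation: [[0.894, 0.448, 0.0], [0.448, -0.894, -0.0], [0.0, 0.0, -1.0]]
contact_force: [0.5, -0.3, 0.1]
gripper_width: 0.018
gripper_force: 0.0
t: 1.9
position: [0.5142, -0.0216, 0.2223]
orientation: [[1.0, 0.027, -0.001], [0.027, -1.0, 0.0], [-0.001, -0.0, -1.0]]
contact_force: [-0.8, 0.0, 0.0]
gripper_width: 0.002
gripper_force: 0.0
[[ 9.996e-01  2.670e-02 -5.000e-04  5.142e-01]
 [ 2.670e-02 -9.996e-01  1.000e-04 -2.160e-02]
 [-5.000e-04 -1.000e-04 -1.000e+00  2.223e-01]
 [ 0.000e+00  0.000e+00  0.000e+00  1.000e+00]] [-0.26  0.38  1.71 -0.    1.06  1.28] [-0.80203085  0.02109043  0.01007008]
[[-0.002 -0.963 -0.27   0.075]
 [ 1.    -0.001 -0.     0.   ]
 [-0.    -0.27   0.963 -0.161]
 [ 0.     0.     0.     1.   ]]
[ 0.57772233 -0.00727997] 1.3375191361242242 [[ 0.517  -0.0187]
 [ 0.5456 -0.003 ]
 [ 0.5775  0.0032]
 [ 0.6096 -0.0015]
 [ 0.6389 -0.0159]] [[ 0.0001 -0.    ]
 [ 0.0009 -0.    ]
 [-0.      0.0001]
 [-0.0006 -0.0002]
 [-0.0004  0.0001]]
```

View pics/w1.png

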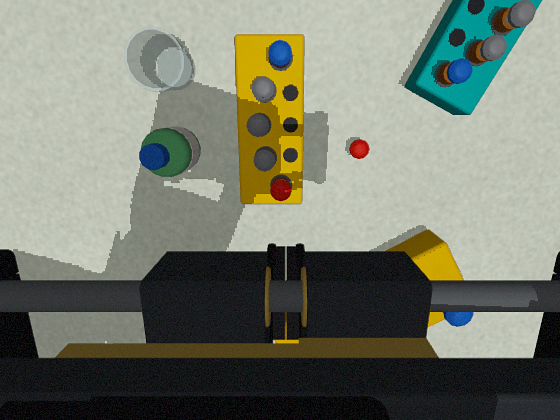

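The wrist view shows red at (281,189), greys at (265,159), (259,125) and (264,90), and blue at (280,54). I cross-check these positions against the top view.

Run:
```python
from h import *
s=manip.sense();T=np.eye(4);T[:3,:3]=s['orientation'];T[:3,3]=s['position']
d=viewer.snapshot('wrist');W=T@d['hand_eye']
P=np.array([plane(d,p,.062,W)[:2] for p in((281,189),(265,159),(259,125),(264,90),(280,54))]);print(P.round(4))
R,t=fit(P);print(t,np.degrees(np.arctan2(R[1,0],R[0,0])),(LOC@R.T+t).round(4))
```

```text
[[ 5.202e-01 -1.760e-02]
 [ 5.487e-01 -1.800e-03]
 [ 5.797e-01  4.000e-03]
 [ 6.102e-01 -4.000e-04]
 [ 6.403e-01 -1.400e-02]]
[ 0.5798259  -0.00606308] 1.6369116270973658 [[ 5.191e-01 -1.780e-02]
 [ 5.477e-01 -2.000e-03]
 [ 5.795e-01  4.400e-03]
 [ 6.117e-01 -2.000e-04]
 [ 6.411e-01 -1.430e-02]]
```

The two views agree within about 2 mm, so I use their mean and descend over red.

```bash
python3 -m inch '[[0.004,-0.003,0.03,0],[0,0,0.04,0],[0,0,0.04,0],[0,0,0.03,0],[0,0,0.007,0],[0,0,0,0],[0,0,0,0]]' 0
python3 - <<'E'
from h import *
d=viewer.snapshot('wrist');cv2.imwrite('pics/w2.png',d['img'][:,:,::-1])
E
```

```text
t: 2.88
position: [0.5193, -0.0189, 0.0768]
orientation: [[1.0, 0.025, 0.003], [0.025, -1.0, -0.001], [0.003, 0.001, -1.0]]
contact_force: [-0.6, 0.0, -0.4]
gripper_width: 0.001
gripper_force: 0.0
```

View pics/w2.png

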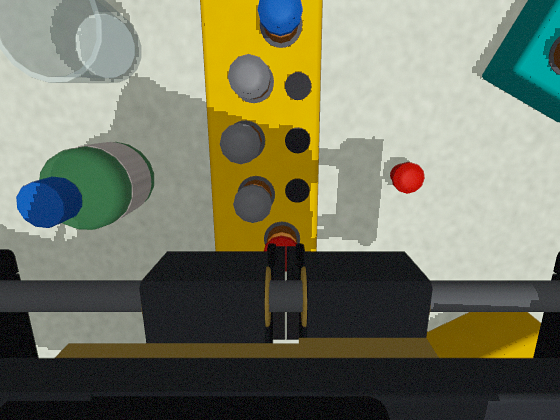

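The fingertips at (286,245) sit over the red dome, about 10 mm above it. I press gently and watch the force.

```bash
python3 -m inch '[[-0.001,0,0.006,0],[0,0,0.003,0],[0,0,0.003,0],[0,0,0.003,0],[0,0,0,0],[0,0,0,0]]'
```

```text
t: 3.68
position: [0.5172, -0.0186, 0.0603]
orientation: [[1.0, 0.025, -0.0], [0.025, -1.0, 0.0], [-0.0, -0.0, -1.0]]
contact_force: [-0.5, -0.3, 0.1]
gripper_width: 0.004
gripper_force: 0.0
```

```bash
python3 -m inch '[[0.0005,0,0.0015,0],[0,0,0.0015,0],[0,0,0,0]]'; python3 -m inch '[[0,0,0.0015,0],[0,0,0,0]]'
```

```text
t: 4.05
position: [0.5174, -0.0187, 0.0583]
orientation: [[1.0, 0.025, -0.001], [0.025, -1.0, -0.0], [-0.001, 0.0, -1.0]]
contact_force: [-2.6, -0.5, 9.6]
gripper_width: 0.004
gripper_force: 4.3
t: 4.3
position: [0.5174, -0.0186, 0.0581]
orientation: [[1.0, 0.025, 0.0], [0.025, -1.0, -0.0], [-0.0, 0.0, -1.0]]
contact_force: [-5.1, -0.2, 18.3]
gripper_width: 0.006
gripper_force: 9.5
```

Red is home: TCP at 58.1 mm with 18 N. On to stopper 2.

```bash
python3 -m inch '[[0,0,-0.008,0],[0,0,-0.008,0],[0.010,-0.005,0,0],[0.010,-0.005,0,0],[0.009,-0.005,0,0],[0,0,0,0],[0,0,0,0]]'
```

```text
t: 5.18
position: [0.5459, -0.0027, 0.0717]
orientation: [[1.0, 0.025, -0.001], [0.025, -1.0, 0.0], [-0.001, -0.0, -1.0]]
contact_force: [-0.1, 0.6, -1.4]
gripper_width: 0.006
gripper_force: 0.0
```

```bash
python3 -m inch '[[0.0005,0,0.004,0],[0,0,0.003,0],[0,0,0.003,0],[0,0,0.002,0],[0,0,0.0015,0],[0,0,0.001,0],[0,0,0,0],[0,0,0,0]]' 0;  python3 -m inch '[[0,0,0.001,0],[0,0,0,0],[0,0,0,0]]'
```

```text
t: 6.18
position: [0.5466, -0.003, 0.0583]
orientation: [[1.0, 0.025, -0.0], [0.025, -1.0, -0.0], [-0.0, 0.0, -1.0]]
contact_force: [-2.1, -0.8, 7.7]
gripper_width: 0.006
gripper_force: 4.1
t: 6.55
position: [0.5466, -0.003, 0.0581]
orientation: [[1.0, 0.025, 0.0], [0.025, -1.0, -0.0], [0.0, 0.0, -1.0]]
contact_force: [-3.4, -1.2, 14.8]
gripper_width: 0.003
gripper_force: 7.2
```

Stopper 2 is home at 58.1 mm with 15 N. Stopper 3 is at (+31.9, +6.8 mm), so tool dx 32 and dy −6 mm.

```bash
python3 -m inch '[[0,0,-0.008,0],[0,0,-0.0075,0],[0.011,-0.002,0,0],[0.011,-0.002,0,0],[0.010,-0.002,0,0],[0,0,0,0],[0,0,0,0]]'
```

```text
t: 7.42
position: [0.5783, 0.004, 0.0717]
orientation: [[1.0, 0.025, -0.001], [0.025, -1.0, 0.0], [-0.001, -0.0, -1.0]]
contact_force: [-1.2, 0.3, -0.3]
gripper_width: 0.005
gripper_force: 0.0
```

```bash
python3 -m inch '[[0,0,0.004,0],[0,0,0.003,0],[0,0,0.003,0],[0,0,0.002,0],[0,0,0.0015,0],[0,0,0.001,0],[0,0,0,0],[0,0,0,0]]' 0;  python3 -m inch '[[0,0,0.001,0],[0,0,0,0],[0,0,0,0]]'
```

```text
t: 8.43
position: [0.5783, 0.0039, 0.0583]
orientation: [[1.0, 0.025, -0.001], [0.025, -1.0, -0.0], [-0.001, 0.0, -1.0]]
contact_force: [-3.6, -0.3, 8.7]
gripper_width: 0.005
gripper_force: 4.1
t: 8.8
position: [0.5784, 0.0039, 0.0582]
orientation: [[1.0, 0.025, -0.0], [0.025, -1.0, -0.0], [-0.0, 0.0, -1.0]]
contact_force: [-4.1, -0.4, 13.3]
gripper_width: 0.006
gripper_force: 6.9
```

Stopper 3 is home. Next is stopper 4.

```bash
python3 -m inch '[[0,0,-0.008,0],[0,0,-0.0075,0],[0.011,0.002,0,0],[0.011,0.002,0,0],[0.010,0.0015,0,0],[0,0,0,0],[0,0,0,0]]'
```

```text
t: 9.68
position: [0.6103, -0.0007, 0.0717]
orientation: [[1.0, 0.025, -0.001], [0.025, -1.0, 0.0], [-0.001, -0.0, -1.0]]
contact_force: [-0.5, -0.2, 0.2]
gripper_width: 0.005
gripper_force: 0.0
```

```bash
python3 -m inch '[[0,0,0.004,0],[0,0,0.003,0],[0,0,0.003,0],[0,0,0.002,0],[0,0,0.0015,0],[0,0,0.001,0],[0,0,0,0],[0,0,0,0]]' 0;  python3 -m inch '[[0,0,0.001,0],[0,0,0,0],[0,0,0,0]]'
```

```text
t: 10.68
position: [0.6104, -0.0007, 0.0583]
orientation: [[1.0, 0.025, -0.001], [0.025, -1.0, 0.0], [-0.001, -0.0, -1.0]]
contact_force: [-3.1, -0.1, 8.2]
gripper_width: 0.006
gripper_force: 3.8
t: 11.05
position: [0.6105, -0.0007, 0.0582]
orientation: [[1.0, 0.025, -0.0], [0.025, -1.0, -0.0], [-0.0, 0.0, -1.0]]
contact_force: [-5.0, 1.0, 12.0]
gripper_width: 0.001
gripper_force: 6.3
```

Stopper 4 is home. Next is blue.

```bash
python3 -m inch '[[0,0,-0.008,0],[0,0,-0.0075,0],[0.010,0.005,0,0],[0.010,0.005,0,0],[0.009,0.005,0,0],[0,0,0,0],[0,0,0,0]]'
```

```text
t: 11.92
position: [0.6397, -0.0151, 0.0716]
orientation: [[1.0, 0.025, -0.001], [0.025, -1.0, 0.0], [-0.001, -0.0, -1.0]]
contact_force: [-0.4, -1.0, 1.4]
gripper_width: 0.006
gripper_force: 0.0
```

```bash
python3 -m inch '[[0,0,0.004,0],[0,0,0.003,0],[0,0,0.003,0],[0,0,0.002,0],[0,0,0.0015,0],[0,0,0.001,0],[0,0,0,0],[0,0,0,0]]' 0;  python3 -m inch '[[0,0,0.001,0],[0,0,0,0],[0,0,0,0]]'
```

```text
t: 12.92
position: [0.64, -0.0149, 0.0584]
orientation: [[1.0, 0.025, -0.0], [0.025, -1.0, 0.0], [-0.0, -0.0, -1.0]]
contact_force: [-2.0, 1.4, 7.7]
gripper_width: 0.004
gripper_force: 3.7
t: 13.3
position: [0.64, -0.0149, 0.0583]
orientation: [[1.0, 0.025, -0.0], [0.025, -1.0, 0.0], [-0.0, -0.0, -1.0]]
contact_force: [-3.9, 1.1, 11.8]
gripper_width: 0.004
gripper_force: 6.0
```

Blue is home. I raise the hand clear and check with a picture.

```bash
python3 -m inch '[[0,0,-0.01,0],[0,0,-0.04,0],[0,0,-0.05,0],[0,0,-0.05,0],[-0.05,0,0,0],[-0.05,0,0,0],[-0.05,0,0,0],[-0.03,0,0,0],[0,0,0,0],[0,0,0,0]]'
python3 - <<'E'
from h import *
for n in('wrist','scene'):
    im=viewer.snapshot(n)['img'][:,:,::-1]
    if n=='scene': im=cv2.resize(im[170:300,200:370],None,fx=4,fy=4,interpolation=2)
    cv2.imwrite(f'pics/end_{n}.png',im)
E
```

```text
t: 14.55
position: [0.462, -0.0201, 0.207]
orientation: [[1.0, 0.024, 0.003], [0.024, -1.0, -0.001], [0.003, 0.001, -1.0]]
contact_force: [0.5, -0.3, 1.0]
gripper_width: 0.007
gripper_force: 0.0
```

View pics/end_scene.png

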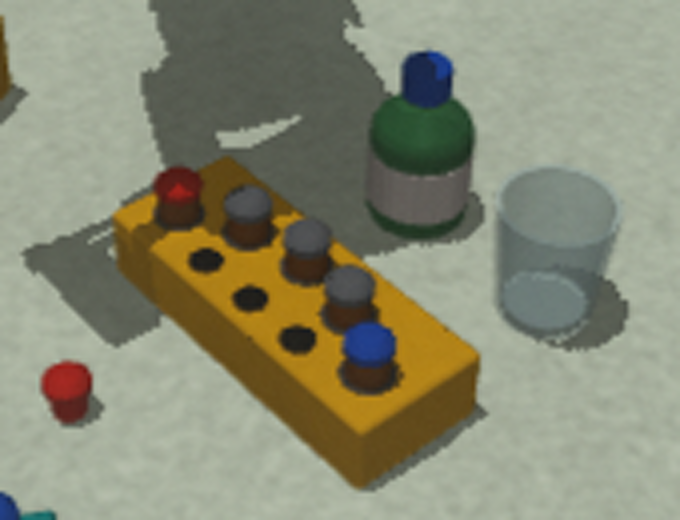

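View pics/end_wrist.png

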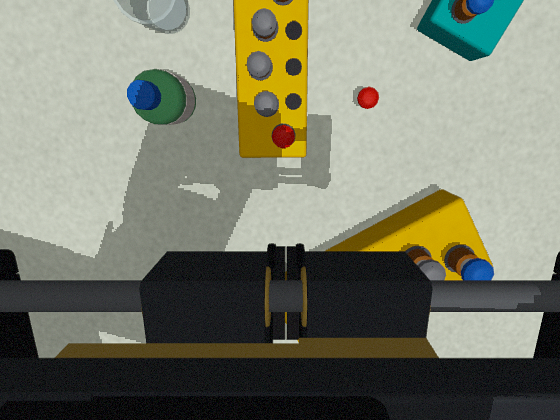

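The final crop shows all five stoppers, red (178,190) to blue (369,345), seated on the glass with no white shank showing. The block, bottle, beaker and spare stopper look undisturbed, and the hand is clear at z = 0.21 m.

```bash
python3 -c "
from cell import manip
print(manip.sign_off())"
```

```text
the job is handed in; nothing more can be done
None
```

I pressed all five stoppers home in order from red to blue, at no more than about 20 N; the final pictures show nothing else disturbed and the hand clear, and the job is handed in (no verdict was returned).

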